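# Find the coin case that rattles and hand it over

### The job

The cashier needs change: one of the three closed dark grey coin cases on the counter has a loose wrapped stack of coins in it, the others are packed tight and stay silent. Pick the cases up and shake them well, end to end, until you find the one that rattles; stand any that you rule out upright on the counter again beside the change tray, never letting one drop, and without pushing the other things about. Then hold the rattling case out level and still over the middle of the change tray, about a hand's breadth above it, and finish there while still holding it.

Things in the scene. Friction and masses are not known exactly. Their poses are not given: they have to be found in the camera images.
- case_a: one of three like closed, latched coin cases (a, b, c) of plain dark grey metal: 100 mm long (own x), 56 mm wide (own y), 40 mm high, flat sides. Origin: centre of its underside; z up. Stands upright on the counter in one of three spots side by side before the robot, long side across its view (yaw 90 degrees, up to 30 either way)
- case_b: like case_a, in another spot. Any one of the three has a loose paper-wrapped stack of coins in it (105 g, 28 mm across, 20 mm high), which slides and knocks from end to end when the case is shaken along its length or tipped over 0.25 rad, stays where it slid to, and so shifts up to 33 mm either way from the middle; nothing moves in the other two, packed tight
- case_c: like case_a, in the third spot. Each case with its packing weighs 120 to 360 g without the coins, so weight alone does not tell which has them
- tray_mid (a point): the middle of the change tray's floor, 5 mm above the counter. The tray is a flat black plastic dish with a ribbed rubber floor, fixed to the counter beyond the cases, 140 mm (x) by 200 mm (y), rim 14 mm high
- stapler_1: black desk stapler, 145 mm long (own x), 36 mm wide, 60 mm high, standing between the middle and the left spot of the cases, lengthwise to the robot; origin under its centre. Bystander
- stapler_2: the same kind of stapler, beyond the left case, beside the tray; origin under its centre. Bystander
- tape_roll: roll of paper tape lying flat, 76 mm across, 22 mm high, between the middle and the right spot of the cases; origin under its centre. Bystander
- mug: lidded travel mug, white with black lid and handle, 84 mm across, 175 mm high, far right; origin under its centre. Bystander
- bottle: red drinking bottle, 72 mm across, 225 mm high, far right, beside the mug; origin under its centre. Bystander
- sweets: flat orange sweets packet, 50 x 150 x 22 mm, beyond the tray; origin under its centre. Bystander
- marker: black marker pen, 125 mm long, 8 mm thick, beyond the tray; origin under its centre. Bystander
Mind the look-alikes: they are no part of the job. Leave any orange or yellow look-alike of the case_c alone.

How it is judged (in metres and radians):
On the way:
1. the case with the coins, held clear of the counter, is shaken lengthwise so that the coins slide to an end of it (20 mm or more from its middle) (((height (world z) of case_a above 0.03 m and contact force between the fingers and case_a above 1 N and distance between coin_roll and case_a below 0.06 m and (x of coin_roll in the frame of case_a above 0.02 m or x of coin_roll in the frame of case_a below -0.02 m)) or (height (world z) of case_b above 0.03 m and contact force between the fingers and case_b above 1 N and distance between coin_roll and case_b below 0.06 m and (x of coin_roll in the frame of case_b above 0.02 m or x of coin_roll in the frame of case_b below -0.02 m)) or (height (world z) of case_c above 0.03 m and contact force between the fingers and case_c above 1 N and distance between coin_roll and case_c below 0.06 m and (x of coin_roll in the frame of case_c above 0.02 m or x of coin_roll in the frame of case_c below -0.02 m)))).
At the end, for the whole second after the job is handed in: The rattling case is held in the fingers, underside 60 to 220 mm above the counter, centre within 50 mm of the tray's middle (seen from above), level within 0.2 rad, slower than 30 mm/s; the other two stand upright on the counter, at rest, released, centres over 120 mm from the tray's middle ((((distance between coin_roll and case_a below 0.06 m and contact force between the fingers and case_a above 1 N and height (world z) of case_a between 0.06 and 0.22 m and horizontal distance between case_a and tray_mid below 0.05 m and angle between case_a's own z axis and vertical below 0.2 rad and linear speed of case_a below 0.03 m/s) and (height (world z) of case_b below 0.006 m and angle between case_b's own z axis and vertical below 0.08 rad and linear speed of case_b below 0.02 m/s and contact force between the fingers and case_b below 0.1 N and horizontal distance between case_b and tray_mid above 0.12 m) and (height (world z) of case_c below 0.006 m and angle between case_c's own z axis and vertical below 0.08 rad and linear speed of case_c below 0.02 m/s and contact force between the fingers and case_c below 0.1 N and horizontal distance between case_c and tray_mid above 0.12 m)) or ((distance between coin_roll and case_b below 0.06 m and contact force between the fingers and case_b above 1 N and height (world z) of case_b between 0.06 and 0.22 m and horizontal distance between case_b and tray_mid below 0.05 m and angle between case_b's own z axis and vertical below 0.2 rad and linear speed of case_b below 0.03 m/s) and (height (world z) of case_a below 0.006 m and angle between case_a's own z axis and vertical below 0.08 rad and linear speed of case_a below 0.02 m/s and contact force between the fingers and case_a below 0.1 N and horizontal distance between case_a and tray_mid above 0.12 m) and (height (world z) of case_c below 0.006 m and angle between case_c's own z axis and vertical below 0.08 rad and linear speed of case_c below 0.02 m/s and contact force between the fingers and case_c below 0.1 N and horizontal distance between case_c and tray_mid above 0.12 m)) or ((distance between coin_roll and case_c below 0.06 m and contact force between the fingers and case_c above 1 N and height (world z) of case_c between 0.06 and 0.22 m and horizontal distance between case_c and tray_mid below 0.05 m and angle between case_c's own z axis and vertical below 0.2 rad and linear speed of case_c below 0.03 m/s) and (height (world z) of case_a below 0.006 m and angle between case_a's own z axis and vertical below 0.08 rad and linear speed of case_a below 0.02 m/s and contact force between the fingers and case_a below 0.1 N and horizontal distance between case_a and tray_mid above 0.12 m) and (height (world z) of case_b below 0.006 m and angle between case_b's own z axis and vertical below 0.08 rad and linear speed of case_b below 0.02 m/s and contact force between the fingers and case_b below 0.1 N and horizontal distance between case_b and tray_mid above 0.12 m)))); the arm keeps its last pose, push and grip.
It fails at once if a case is let go in the air ((height (world z) of case_a above 0.02 m and contact force between the fingers and case_a below 0.05 N) or (height (world z) of case_b above 0.02 m and contact force between the fingers and case_b below 0.05 N) or (height (world z) of case_c above 0.02 m and contact force between the fingers and case_c below 0.05 N)).
It fails at once if another thing on the counter is pushed more than 40 mm or knocked over (distance of any of stapler_1, stapler_2, tape_roll, mug, bottle, sweets, marker from where it was at the start of the episode above 0.04 m or angle between any of mug, bottle, stapler_1, stapler_2, tape_roll's own z axis and vertical above 0.4 rad).
It also fails if it takes over 72 s, if anything falls off the work surface, if the arm or the gripper's body presses on something with over 40 N, if the wrist force passes 120 N, or if a joint passes its speed limit or range.

### The arm

A 6-joint arm with a two-finger parallel gripper is mounted at the origin on the work surface. World frame = base frame: x ahead of the robot, y to its left, z up, the work surface at z = 0. Lengths are in m, angles in degrees, forces in N, time in s.
With the tool pointing down it reaches from about 0.25 to 0.725 m from the base axis. Payload 9.7 kg.
Tool frame: the origin (TCP) lies at the very end of the fingers, on their centre line; the grasp point (between the pads) lies 19 mm behind it; z points along the fingers, y is the line along which they close (so a half turn about z gives the same grasp; the last joint's range is limited). The gripper opens to 85 mm and grips with 20 to 120 N. Pads are 22 mm wide; open, the fingers measure 114 mm over their backs; the gripper's body (76 mm by 85 mm) begins 54 mm behind the grasp point. The pads swing forward as they close: fully open they stand 13 mm farther back than shut.
Start: joints at [75.344, 4.979, 10.078, 95.1, 0, 90], TCP at [0.139, 0.532, 0.231] pointing down, gripper open.
Joint ranges: [-179.16, 179.16], [-48.56, 103.87], [-65.8, 70.77], [-126.05, 130.52], [-82.76, 87.17], [-180, 180]. Speed limits (degrees/s): [127.2, 127.2, 147.25, 180, 180, 180].

### API

Orientations are given as [roll, pitch, yaw] about the fixed x, y, z axes, in that order (R = Rz(yaw) Ry(pitch) Rx(roll)).
In Python, from workcell import bot gives the robot as it stands.
- The arm moves only by the tool step_arm, never from a script. Its argument "targets" is a list of rows, each a list of 3 entries, a list of its own where there are three numbers: the opening, from 0 (shut) to 1 (fully open), then the shift along the world's x, y, z in mm, then the turn, a rotation vector about the world's x, y, z in rad. In form: [[grip, [tx, ty, tz], [wx, wy, wz]], ...]. A call has 1 to 8 rows; each row is the pose to reach, as a shift and turn from the pose commanded when the call began; what a row does not reach only later rows make up. A row lasts 1/10 s, in which the tool goes at most 50 mm and 8.59 degrees, less where a joint would pass 70% of its speed; a pose out of reach is approached as far as the arm can. A call with a gripper value outside its range is refused whole. The fingers move at their own pace and stop on an object; "force" is the grip in N (left out, the last holds). Time passes only in rows, so rows that repeat a pose let the fingers close. It gives the time, the measured TCP pose, the force, the opening and the grip force at its end, in the units of the state.
- bot.get_obs(): the state, without advancing time (a new reading comes with each control period).
- bot.camera(name): name is "scene" or "top" or "wrist"; returns (picture, depth): 480x640x3 uint8, red, green, blue; 480x640 float32, m along the optical axis (not along the pixel's ray), 0 where there is no reading.
- bot.camera_params(name): a dict with "K" (3x3 intrinsics, pixels), "R" (3x3) and "t" (3): a world point X has camera coordinates R X + t. Camera axes: x right, y down, z forward; pixel columns grow to the right and rows downward; lengths in m; the calibration is good to about 2 mm. A picture is of the moment at which its call begins: read the wrist's pose just before it. camera_params takes no time and is no camera call; for the wrist camera it gives the pose at the moment of the call.
- bot.job_done(): hands the job in; it is judged then, once.
The state is a dict: "time": time; "q": joint angles; "qd": joint speeds; "joint_efforts": joint torques, N m; "ee_pos": TCP position; "tcp_rot": TCP orientation; "wrist_force": force on the tool from outside, world axes, zero at the start; "torque": the same for the moment, N m; "opening": finger opening in m; "grasp_force": force on a finger pad.
Only numpy, scipy, OpenCV 4.12 (cv2) and the standard library are available. Lean on these libraries where they do the work, as an engineer would, in place of code of your own. Each camera call takes 0.05 s, during which the arm holds its last target. There are 200 camera calls.

## Working session

There is one attempt and no reset: what is moved stays moved. The work goes in short steps, Python scripts to look and compute and a tool call to move; the robot and the scene stay as the last step left them, time stands still between calls to the robot, and variables do not carry over. Pictures are saved under pics/ and viewed, at most 10 in all, crops included, and the job is handed in when it is done.

Besides the shell and the picture viewer there is one more tool, called after "Request:" by a JSON object that holds its "fn" and its "kwargs". step_arm: Moves the arm, as the interface text tells. Its arguments: {"type":"object","properties":{"targets":{"type":"array","items":{"type":"array"}},"force":{"type":"number"}},"required":["targets"]}

```bash
mkdir -p pics; ls; python3 - <<'E'
from workcell import bot
import cv2,numpy as np
o=bot.get_obs();print({k:np.round(v,3).tolist() for k,v in o.items()})
for n in("scene","top"):
    im,d=bot.camera(n);p=bot.camera_params(n)
    cv2.imwrite(f"pics/{n}0.png",im[:,:,::-1]);np.savez(f"{n}0.npz",im=im,d=d,**p)
    print(n,np.round(-p["R"].T@p["t"],3))
E
```

```text
pics
{'time': 0.0, 'q': [75.345, 5.011, 10.033, 95.1, -0.001, 89.997], 'qd': [0.105, 0.002, 0.046, 0.026, 0.032, 0.028], 'joint_efforts': [-0.002, -52.04, 46.479, 0.017, -0.0, 0.0], 'ee_pos': [0.139, 0.532, 0.231], 'tcp_rot': [-179.921, 0.001, 165.348], 'wrist_force': [0.784, 0.073, -0.646], 'torque': [-0.04, 0.009, -0.016], 'grasp_force': 0.0, 'opening': 0.086}
scene [1.121 0.278 1.049]
top [ 0.417 -0.084  1.315]
```

View pics/top0.png

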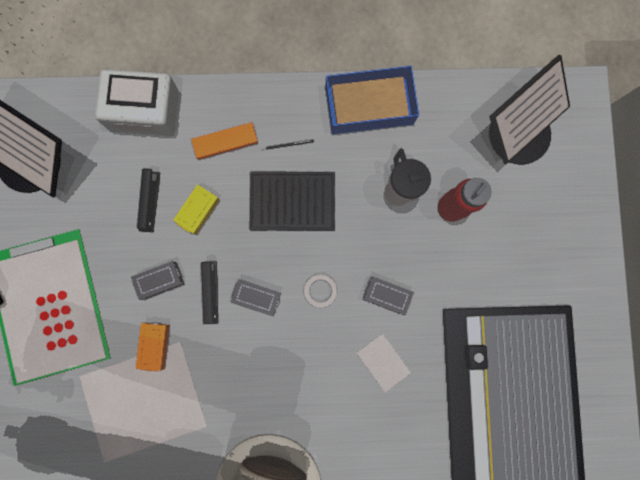

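View pics/scene0.png

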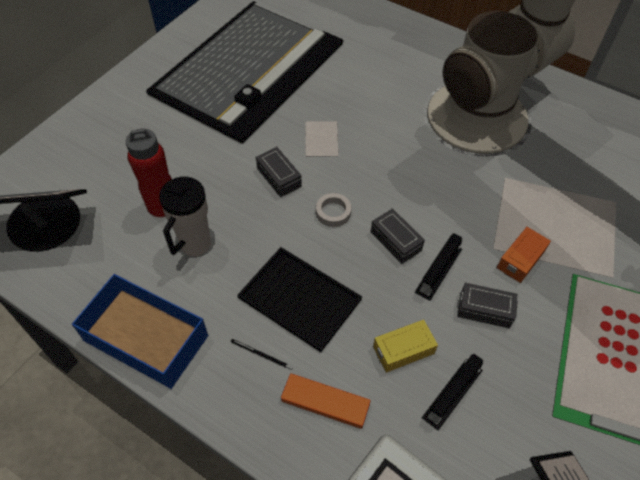

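Top view: the grey cases are at about (157,281), (256,297) and (388,295). The tray is at (292,201), stapler_1 at (210,292) and the tape at (320,291). The orange and yellow look-alikes are at (152,347) and (196,209). Next I measure the cases and tray.

```bash
cat > h.py <<'E'
import numpy as np,cv2
def cloud(n):
    z=np.load(n);d=z["d"];v,u=np.indices(d.shape);c=np.stack([u,v,np.ones_like(u)],-1)@np.linalg.inv(z["K"]).T*d[...,None]
    return (c-z["t"])@z["R"],z["im"]
E
python3 - <<'E'
from h import *
P,im=cloud("top0.npz")
for nm,(u,v),zr,r in [("L",(157,281),(.03,.05),30),("M",(256,297),(.03,.05),28),("R",(388,295),(.03,.05),30),("st1",(210,292),(.03,.08),35),("tape",(320,291),(.012,.03),22),("tray",(292,201),(.002,.03),48),("st2",(148,200),(.03,.08),35)]:
    vv,uu=np.indices(im.shape[:2]);m=(abs(uu-u)<r)&(abs(vv-v)<r)&(P[...,2]>zr[0])&(P[...,2]<zr[1])
    n,l,s,c=cv2.connectedComponentsWithStats(m.astype(np.uint8));k=1+np.argmax(s[1:,4])
    q=P[l==k]*1000;(cx,cy),(w,h),a=cv2.minAreaRect(q[:,:2].astype(np.float32))
    if w<h:w,h,a=h,w,a+90
    print(nm,"c",round(cx),round(cy),"mean",q.mean(0).round(),"size",round(w),round(h),"yaw",round((a)%180,1))
E
```

```text
L c 475 242 mean [475. 241.  41.] size 106 57 yaw 109.2
M c 430 19 mean [430.  19.  41.] size 105 56 yaw 70.1
R c 426 -281 mean [ 426. -281.   41.] size 105 56 yaw 67.3
st1 c 444 126 mean [443. 125.  50.] size 138 27 yaw 0.9
tape c 442 -129 mean [ 441. -129.   22.] size 73 73 yaw 88.4
tray c 664 -70 mean [659. -72.   7.] size 223 204 yaw 88.5
st2 c 659 266 mean [657. 265.  50.] size 138 28 yaw 173.7
```

Request:
{"fn": "step_arm", "kwargs": {"targets": [[1,[336,-290,-81],[0,0,-0.98]],[1,[336,-290,-81],[0,0,-0.98]],[1,[336,-290,-81],[0,0,-0.98]],[1,[336,-290,-81],[0,0,-0.98]],[1,[336,-290,-81],[0,0,-0.98]],[1,[336,-290,-81],[0,0,-0.98]],[1,[336,-290,-81],[0,0,-0.98]],[1,[336,-290,-81],[0,0,-0.98]]], "force": 60}}

```text
time: 0.9
ee_pos: [0.4382, 0.2733, 0.1589]
tcp_rot: [-180.0, -0.0, 109.0]
wrist_force: [-0.3, 0.9, 0.2]
opening: 0.0851
grasp_force: 0.0
```

Request:
{"fn": "step_arm", "kwargs": {"targets": [[1,[0,0,0],[0,0,0]]]}}

```text
time: 1.0
ee_pos: [0.4398, 0.271, 0.1575]
tcp_rot: [-179.9, 0.1, 108.9]
wrist_force: [0.1, 0.3, -0.2]
opening: 0.0856
grasp_force: 0.0
```

Request:
{"fn": "step_arm", "kwargs": {"targets": [[1,[35,-29,-20],[0,0,0.005]],[1,[35,-29,-55],[0,0,0.005]],[1,[35,-29,-95],[0,0,0.005]],[1,[35,-29,-125],[0,0,0.005]],[1,[35,-29,-145],[0,0,0.005]],[1,[35,-29,-147],[0,0,0.005]]]}}

```text
time: 1.6
ee_pos: [0.47, 0.2453, 0.0095]
tcp_rot: [-179.7, 0.0, 109.5]
wrist_force: [0.4, -0.8, -0.0]
opening: 0.0854
grasp_force: 0.0
```

```bash
python3 - <<'E'
from workcell import bot
import cv2
im,d=bot.camera("wrist");cv2.imwrite("pics/w1.png",im[:,:,::-1]);o=bot.get_obs();print(o["ee_pos"],o["tcp_rot"],o["wrist_force"])
E
```

```text
[0.4708506  0.2457363  0.01109147] [-1.79828304e+02  2.07172046e-02  1.09501983e+02] [ 0.70523199  0.34745759 -0.56176652]
```

View pics/w1.png

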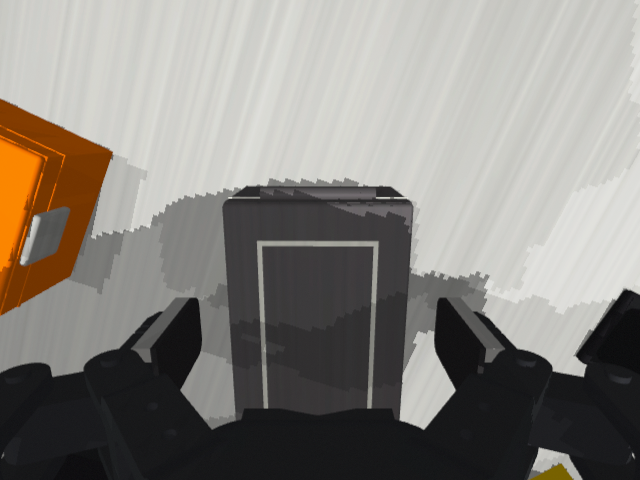

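The wrist view shows the case centred and parallel between the open pads (left pad at about (180,340), right at (460,340)). I'll close, lift, and sample the torque.

Request:
{"fn": "step_arm", "kwargs": {"targets": [[1,[3,-3,0],[0,0,0]],[0,[3,-3,0],[0,0,0]],[0,[3,-3,0],[0,0,0]],[0,[3,-3,0],[0,0,0]],[0,[3,-3,0],[0,0,0]],[0,[3,-3,0],[0,0,0]],[0,[3,-3,0],[0,0,0]]], "force": 80}}

```text
time: 2.35
ee_pos: [0.4758, 0.2433, 0.014]
tcp_rot: [179.9, -0.0, 109.5]
wrist_force: [-0.7, -1.1, 7.1]
opening: 0.0545
grasp_force: 86.4
```

Request:
{"fn": "step_arm", "kwargs": {"targets": [[0,[0,0,10],[0,0,0]],[0,[0,0,40],[0,0,0]],[0,[0,0,80],[0,0,0]],[0,[0,0,120],[0,0,0]],[0,[0,0,150],[0,0,0]],[0,[0,0,160],[0,0,0]],[0,[0,0,160],[0,0,0]],[0,[0,0,160],[0,0,0]]]}}

```text
time: 3.15
ee_pos: [0.4746, 0.2428, 0.1708]
tcp_rot: [-179.9, 0.0, 109.5]
wrist_force: [0.4, -0.0, -2.9]
opening: 0.055
grasp_force: 86.1
```

```bash
cat > tq.py <<'E'
# mean level-pose readings; moment about the closing axis (case y) and force
from workcell import bot
import numpy as np
S=[]
for i in range(6):
    bot.camera("top");o=bot.get_obs();S.append(np.r_[o["wrist_force"],o["torque"]])
S=np.array(S);m=S.mean(0);a=np.radians(o["tcp_rot"][2]-90)
print("t",o["time"],"F",m[:3].round(2),"T",m[3:].round(4),"sd",S.std(0)[3:].round(4))
print("T about closing axis",(m[3]*np.cos(a)+m[4]*np.sin(a)).round(4),"other",(-m[3]*np.sin(a)+m[4]*np.cos(a)).round(4),"pose",np.round(o["ee_pos"],3),np.round(o["tcp_rot"],1),"grip",o["grasp_force"],o["opening"])
E
python3 tq.py
```

```text
t 3.45 F [ 0.15 -0.05 -3.77] T [ 0.0045  0.013  -0.005 ] sd [0.03   0.0218 0.0223]
T about closing axis 0.0086 other 0.0107 pose [0.475 0.243 0.171] [-179.9    0.   109.5] grip 86.04742616415024 0.05449075169699368
```

Request:
{"fn": "step_arm", "kwargs": {"targets": [[0,[0,0,0],[0.14,0.05,0]],[0,[0,0,0],[0.28,0.1,0]],[0,[0,0,0],[0.42,0.15,0]],[0,[0,0,0],[0.52,0.18,0]],[0,[0,0,0],[0.52,0.18,0]],[0,[0,0,0],[0.52,0.18,0]],[0,[0,0,0],[0.52,0.18,0]],[0,[0,0,0],[0.38,0.13,0]]]}}

```text
time: 4.25
ee_pos: [0.4751, 0.2418, 0.1706]
tcp_rot: [180.0, -22.9, 109.3]
wrist_force: [-0.2, -0.0, -4.6]
opening: 0.0547
grasp_force: 85.8
```

```bash
python3 -c "
from workcell import bot
print(bot.get_obs())"
```

```text
{'time': 4.25, 'q': array([15.00990541,  1.91455081, -2.33090893, 87.52305609, 22.8091287 ,
       85.33727576]), 'qd': array([ 43.66539443, -19.53169924,   4.63053827, -12.52025905,
       -88.83618928,  54.89768165]), 'joint_efforts': array([ -9.3023327 , -49.35547471,  48.8956511 ,   1.32799521,
         5.79217315,  -2.58548409]), 'ee_pos': array([0.4751154 , 0.24178138, 0.17064042]), 'tcp_rot': array([179.95406197, -22.87389338, 109.32515408]), 'wrist_force': array([-0.2233124 , -0.03296073, -4.6366852 ]), 'torque': array([-0.62274024, -0.18811086,  0.02933018]), 'grasp_force': 85.79716175794601, 'opening': 0.05471916665536938}
```

Request:
{"fn": "step_arm", "kwargs": {"targets": [[0,[0,0,0],[-0.14,-0.05,0]],[0,[0,0,0],[-0.28,-0.1,0]],[0,[0,0,0],[-0.38,-0.133,0]],[0,[0,0,0],[-0.38,-0.133,0]],[0,[0,0,0],[-0.38,-0.133,0]]]}}

```text
time: 4.75
ee_pos: [0.4745, 0.2444, 0.1729]
tcp_rot: [179.8, -0.1, 109.7]
wrist_force: [0.3, -0.6, -3.4]
opening: 0.0548
grasp_force: 85.9
```

```bash
sed -i 's/range(6)/range(12)/' tq.py; python3 tq.py
```

```text
t 5.35 F [ 0.06 -0.19 -3.27] T [0.0135 0.0173 0.0111] sd [0.0334 0.024  0.0206]
T about closing axis 0.0185 other 0.0118 pose [0.475 0.243 0.172] [179.8   0.  109.5] grip 85.87338298559189 0.05470731037692424
```

Request:
{"fn": "step_arm", "kwargs": {"targets": [[0,[0,0,0],[-0.14,-0.05,0]],[0,[0,0,0],[-0.28,-0.1,0]],[0,[0,0,0],[-0.42,-0.15,0]],[0,[0,0,0],[-0.52,-0.18,0]],[0,[0,0,0],[-0.52,-0.18,0]],[0,[0,0,0],[-0.52,-0.18,0]],[0,[0,0,0],[-0.52,-0.18,0]],[0,[0,0,0],[-0.38,-0.133,0]]]}}

```text
time: 6.15
ee_pos: [0.4743, 0.2438, 0.1703]
tcp_rot: [-179.8, 23.0, 109.7]
wrist_force: [0.4, -0.3, -4.6]
opening: 0.0542
grasp_force: 86.1
```

Request:
{"fn": "step_arm", "kwargs": {"targets": [[0,[0,0,0],[0.14,0.05,0]],[0,[0,0,0],[0.28,0.1,0]],[0,[0,0,0],[0.38,0.133,0]],[0,[0,0,0],[0.38,0.133,0]],[0,[0,0,0],[0.38,0.133,0]]]}}

```text
time: 6.65
ee_pos: [0.4756, 0.2415, 0.1734]
tcp_rot: [179.7, 0.2, 109.4]
wrist_force: [-0.2, 0.1, -4.2]
opening: 0.0544
grasp_force: 86.2
```

```bash
python3 tq.py
```

```text
t 7.25 F [-0.13  0.36 -3.34] T [-0.0313  0.0116 -0.0089] sd [0.0327 0.0195 0.0356]
T about closing axis -0.0256 other 0.0215 pose [0.475 0.243 0.172] [1.799e+02 1.000e-01 1.095e+02] grip 86.214100420475 0.05406724845505517
```

The difference is 0.044 N·m, against 0.068 expected with coins and 0 without. That sits too close to the noise, so I'll repeat the swap with more samples.

```bash
sed -i 's/range(12)/range(20)/' tq.py; python3 tq.py
```

```text
t 8.25 F [-0.09 -0.04 -3.46] T [-0.0299  0.008  -0.0045] sd [0.0352 0.024  0.0277]
T about closing axis -0.0255 other 0.0175 pose [0.475 0.243 0.172] [1.798e+02 1.000e-01 1.095e+02] grip 86.21374815702438 0.054667422007142835
```

Request:
{"fn": "step_arm", "kwargs": {"targets": [[0,[0,0,0],[0.14,0.05,0]],[0,[0,0,0],[0.28,0.1,0]],[0,[0,0,0],[0.42,0.15,0]],[0,[0,0,0],[0.52,0.18,0]],[0,[0,0,0],[0.52,0.18,0]],[0,[0,0,0],[0.52,0.18,0]],[0,[0,0,0],[0.52,0.18,0]],[0,[0,0,0],[0.38,0.133,0]]]}}

```text
time: 9.05
ee_pos: [0.4751, 0.2418, 0.1708]
tcp_rot: [179.9, -22.9, 109.3]
wrist_force: [0.1, 0.4, -4.6]
opening: 0.0542
grasp_force: 86.3
```

Request:
{"fn": "step_arm", "kwargs": {"targets": [[0,[0,0,0],[-0.14,-0.05,0]],[0,[0,0,0],[-0.28,-0.1,0]],[0,[0,0,0],[-0.38,-0.133,0]],[0,[0,0,0],[-0.38,-0.133,0]],[0,[0,0,0],[-0.38,-0.133,0]]]}}

```text
time: 9.55
ee_pos: [0.4745, 0.2445, 0.1729]
tcp_rot: [179.8, -0.1, 109.7]
wrist_force: [0.6, 0.2, -2.8]
opening: 0.0544
grasp_force: 86.4
```

```bash
python3 tq.py
```

```text
t 10.55 F [ 0.14 -0.04 -3.63] T [ 0.0345  0.0123 -0.0031] sd [0.0347 0.0362 0.0223]
T about closing axis 0.0366 other 0.0 pose [0.475 0.243 0.172] [1.798e+02 1.000e-01 1.095e+02] grip 86.42147183418274 0.05453273499227135
```

The second swap gives 0.062 N·m, so both runs together are 0.055 ± 0.008 with the right sign. The left case holds the coins. I'll give it a lengthwise shake to be sure and measure the tray centre properly.

Request:
{"fn": "step_arm", "kwargs": {"targets": [[0,[-15,42,0],[0,0,0]],[0,[0,0,0],[0,0,0]],[0,[15,-42,0],[0,0,0]],[0,[0,0,0],[0,0,0]],[0,[-15,42,0],[0,0,0]],[0,[0,0,0],[0,0,0]],[0,[0,0,0],[0,0,0]],[0,[0,0,0],[0,0,0]]]}}

```text
time: 11.35
ee_pos: [0.475, 0.243, 0.1725]
tcp_rot: [179.8, 0.1, 109.5]
wrist_force: [0.1, -1.4, -2.4]
opening: 0.0549
grasp_force: 87.3
```

```bash
python3 - <<'E'
from h import *
P,im=cloud("top0.npz");m=(im.max(2)<75).astype(np.uint8)
m=cv2.morphologyEx(m,cv2.MORPH_CLOSE,np.ones((7,7)))
n,l,s,c=cv2.connectedComponentsWithStats(m);k=l[201,292];print(s[k],c[k])
q=P[l==k]*1000;r=cv2.minAreaRect(q[:,:2].astype(np.float32));print(r,np.percentile(q[:,2],[5,50,95]))
E
python3 tq.py
```

```text
[ 250  172   85   59 4950] [291.99979798 200.94      ]
((569.1964721679688, -68.31613159179688), (197.8523406982422, 303.82421875), 88.6342544555664) [ 1.67041415  6.61144457 15.79781755]
t 12.35 F [-0.02 -0.05 -3.61] T [ 0.0201  0.0188 -0.0017] sd [0.0254 0.0276 0.0264]
T about closing axis 0.0253 other 0.011 pose [0.475 0.243 0.172] [1.798e+02 1.000e-01 1.095e+02] grip 87.29746609926224 0.05443264556151704
```

```bash
python3 - <<'E'
from h import *
P,im=cloud("top0.npz");q=P[172:231,250:335].reshape(-1,3)*1000
q=q[(q[:,2]>0)&(q[:,2]<25)];print(np.percentile(q,[1,50,99],axis=0).round(), P[201,292].round(3))
E
```

```text
[[ 583. -168.    1.]
 [ 652.  -70.    7.]
 [ 720.   27.   18.]] [ 0.651 -0.07   0.011]
```

Request:
{"fn": "step_arm", "kwargs": {"targets": [[0,[20,-35,0],[0,0,0]],[0,[40,-70,0],[0,0,0]],[0,[60,-105,0],[0,0,0]],[0,[80,-140,0],[0,0,0]],[0,[100,-175,-10],[0,0,0]],[0,[120,-210,-20],[0,0,0]],[0,[140,-245,-30],[0,0,0]],[0,[160,-280,-40],[0,0,0]]]}}

```text
time: 13.15
ee_pos: [0.6357, -0.0386, 0.132]
tcp_rot: [179.8, 0.1, 109.5]
wrist_force: [0.2, 0.1, -3.1]
opening: 0.0546
grasp_force: 87.3
```

Request:
{"fn": "step_arm", "kwargs": {"targets": [[0,[13,-25,-4],[0,0,0]],[0,[17,-33,-5],[0,0,0]],[0,[17,-33,-5],[0,0,0]],[0,[17,-33,-5],[0,0,0]],[0,[17,-33,-5],[0,0,0]]]}}

```text
time: 13.65
ee_pos: [0.6519, -0.0688, 0.1281]
tcp_rot: [179.8, 0.1, 109.6]
wrist_force: [0.3, -0.2, -3.2]
opening: 0.0545
grasp_force: 87.3
```

```bash
python3 - <<'E'
from workcell import bot
import cv2,numpy as np
for n in("scene","top"):
    im,d=bot.camera(n);cv2.imwrite(f"pics/{n}1.png",im[:,:,::-1])
    if n=="scene":
        np.savez("scene1.npz",im=im,d=d,**bot.camera_params(n))
o=bot.get_obs();print(o)
E
```

```text
{'time': 13.75, 'q': array([-6.04090960e+00,  1.85908662e+01,  1.45262407e+01,  8.57270071e+01,
        2.23178531e-02,  6.43691016e+01]), 'qd': array([-0.11230759,  0.07953278,  0.16192682, -0.10130116, -0.06459024,
       -0.07644274]), 'joint_efforts': array([-2.19227392e-01, -6.93719959e+01,  4.88204527e+01, -4.00342257e-02,
       -1.01748752e-02,  6.53478448e-03]), 'ee_pos': array([ 0.65191791, -0.06887835,  0.12811755]), 'tcp_rot': array([1.79802482e+02, 7.00121175e-02, 1.09589909e+02]), 'wrist_force': array([-0.11916497,  0.57492501, -3.05621712]), 'torque': array([-0.00075417, -0.05010983,  0.03327014]), 'grasp_force': 87.25683957338333, 'opening': 0.05447803921656107}
```

View pics/scene1.png

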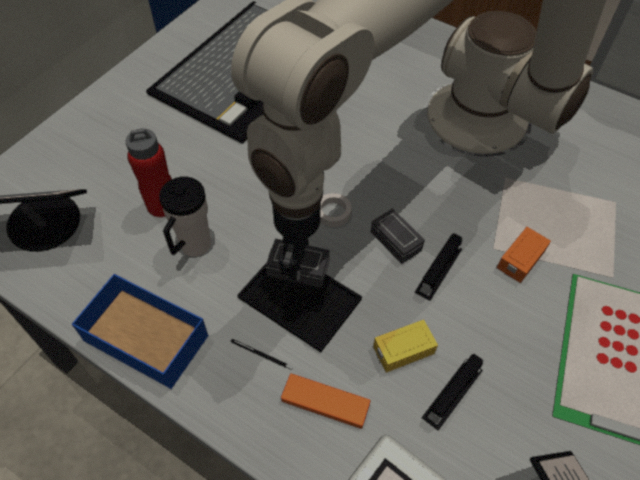

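The scene view shows the case held level over the tray (about (298,265)). The middle case (397,235) and the bystanders are where they were; the right case is hidden behind the arm and was never touched. Handing in.

```bash
python3 -c "
from workcell import bot
print(bot.job_done())"
```

```text
the job is handed in; nothing more can be done
None
```

I handed the job in holding the left case level and still, about 12 cm above the middle of the tray. I picked it because the wrist torque shifted by about 0.055 ± 0.008 N·m (0.068 expected) each time I tipped it end to end; I never picked up the other two to compare, and no verdict came back.

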